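# Find the rattling ball case, box the sound ones and hold it out for inspection

## Task

One of the three sealed cases on the bench has its steel ball loose inside and rattles when shaken; find out which one by shaking. Pack the two quiet cases into the wooden stock box, one in each cell, right way up and flat on the floor, and hold the rattling one out to the inspector: level and still, about 15 cm above the green mat. Finish while still holding it there, do not put it down; leave the other things on the bench where they are.

Things in the scene. Friction and masses are not known exactly. Their poses are not given: they have to be found in the camera images.
- case_1: One of three sealed cases alike outside, side by side on the bench: grey, steel latches, yellow seals, black bar handle; body 140 (its x) x 60 (its y) x 48 mm. The bar, 76 mm along x, 18 mm wide, 58 to 72 mm above the case's underside, is the grip: close across it, along y. Origin at the centre of its underside, z up. 0.37 to 0.55 kg in all.
- case_2: As case_1. In one of the three a 36 mm steel ball (about 190 g; ball_c0 in the rules, no pose given) lies loose in a space 130 x 50 x 40 mm. In brisk lengthwise strokes of 10 cm or more it knocks from end to end (94 mm) and stays at the front end at each stop: once the hand has settled (0.3 s), the moment differs by about 0.17 N m between stops.
- case_3: As case_1 and case_2. In the two quiet ones the ball sits tight in foam and shifts under 1.5 mm. Which case rattles changes every time, whatever its name or place. Total weight does not tell the cases apart; all weights vary.
- stock_box: Open wooden box, fixed, empty, with two cells side by side across its y, each 146 mm (x) x 66 mm (y): a case lies in it lengthwise along the box's x, either way round, with 3 mm to spare on each side. Outside 154 (x) x 144 (y) x 40 mm, walls and divider 4 mm, all equally high; cell floor 6 mm above the bench, so the handle stays above the rim. Origin at the centre of its underside, z up.
- cell_a (a point): centre of the floor of one cell, at y = +35 mm, z = 6 mm in the stock box
- cell_b (a point): centre of the floor of the other cell, at y = -35 mm, z = 6 mm in the stock box
- mat: green mat lying fixed on the far side of the bench, where the inspector stands: 140 mm (its x) x 220 mm (its y), 3 mm thick. Origin at the centre of its underside, z up.
- fixture: Bystander, leave it where it is (it stays within 30 mm). Polishing fixture of dark steel: plate 100 x 130 x 12 mm with two upright posts (12 mm thick, tops 97 mm above the bench) at y = +45 and -45 mm. Origin at the centre of its underside.
- oil_bottle: Bystander, leave it where it is (it stays within 30 mm). Small amber oil bottle with a red cap, 38 mm wide, 85 mm high. Origin at the centre of its underside.
- brass_chuck: Bystander, leave it where it is (it stays within 30 mm). Small brass spool-shaped chuck, 42 mm wide, 36 mm high. Origin at the centre of its underside.

How it is judged:
At the end, for the whole second after the job is handed in: Rattling case in the fingers (over 2 N), upright within 15 deg, slower than 30 mm/s, touching no other case, over the green mat's outline, underside 100 to 350 mm up; the two quiet cases let go in the two cells, lying flat and square (7 deg), undersides within 6 mm of the floor (((distance between ball_c0 and case_1 below 0.07 m and (contact force between case_1 and the fingers above 2 N and linear speed of case_1 below 0.03 m/s and angle between case_1's own z axis and vertical below 0.26 rad and x of case_1 in the frame of mat between -0.07 and 0.07 m and y of case_1 in the frame of mat between -0.11 and 0.11 m and z of case_1 in the frame of mat between 0.1 and 0.35 m and contact force between case_1 and case_2 below 0.2 N and contact force between case_1 and case_3 below 0.2 N) and (x of case_2 in the frame of stock_box between -0.012 and 0.012 m and y of case_2 in the frame of stock_box between -0.047 and 0.047 m and z of case_2 in the frame of stock_box between 0 and 0.012 m and angle between the x axis of case_2 and the x axis of stock_box, either way round below 0.15 rad and angle between case_2's own z axis and vertical below 0.12 rad and contact force between case_2 and the fingers below 0.2 N) and (x of case_3 in the frame of stock_box between -0.012 and 0.012 m and y of case_3 in the frame of stock_box between -0.047 and 0.047 m and z of case_3 in the frame of stock_box between 0 and 0.012 m and angle between the x axis of case_3 and the x axis of stock_box, either way round below 0.15 rad and angle between case_3's own z axis and vertical below 0.12 rad and contact force between case_3 and the fingers below 0.2 N)) or (distance between ball_c0 and case_2 below 0.07 m and (contact force between case_2 and the fingers above 2 N and linear speed of case_2 below 0.03 m/s and angle between case_2's own z axis and vertical below 0.26 rad and x of case_2 in the frame of mat between -0.07 and 0.07 m and y of case_2 in the frame of mat between -0.11 and 0.11 m and z of case_2 in the frame of mat between 0.1 and 0.35 m and contact force between case_2 and case_1 below 0.2 N and contact force between case_2 and case_3 below 0.2 N) and (x of case_1 in the frame of stock_box between -0.012 and 0.012 m and y of case_1 in the frame of stock_box between -0.047 and 0.047 m and z of case_1 in the frame of stock_box between 0 and 0.012 m and angle between the x axis of case_1 and the x axis of stock_box, either way round below 0.15 rad and angle between case_1's own z axis and vertical below 0.12 rad and contact force between case_1 and the fingers below 0.2 N) and (x of case_3 in the frame of stock_box between -0.012 and 0.012 m and y of case_3 in the frame of stock_box between -0.047 and 0.047 m and z of case_3 in the frame of stock_box between 0 and 0.012 m and angle between the x axis of case_3 and the x axis of stock_box, either way round below 0.15 rad and angle between case_3's own z axis and vertical below 0.12 rad and contact force between case_3 and the fingers below 0.2 N)) or (distance between ball_c0 and case_3 below 0.07 m and (contact force between case_3 and the fingers above 2 N and linear speed of case_3 below 0.03 m/s and angle between case_3's own z axis and vertical below 0.26 rad and x of case_3 in the frame of mat between -0.07 and 0.07 m and y of case_3 in the frame of mat between -0.11 and 0.11 m and z of case_3 in the frame of mat between 0.1 and 0.35 m and contact force between case_3 and case_1 below 0.2 N and contact force between case_3 and case_2 below 0.2 N) and (x of case_1 in the frame of stock_box between -0.012 and 0.012 m and y of case_1 in the frame of stock_box between -0.047 and 0.047 m and z of case_1 in the frame of stock_box between 0 and 0.012 m and angle between the x axis of case_1 and the x axis of stock_box, either way round below 0.15 rad and angle between case_1's own z axis and vertical below 0.12 rad and contact force between case_1 and the fingers below 0.2 N) and (x of case_2 in the frame of stock_box between -0.012 and 0.012 m and y of case_2 in the frame of stock_box between -0.047 and 0.047 m and z of case_2 in the frame of stock_box between 0 and 0.012 m and angle between the x axis of case_2 and the x axis of stock_box, either way round below 0.15 rad and angle between case_2's own z axis and vertical below 0.12 rad and contact force between case_2 and the fingers below 0.2 N)))); the arm keeps its last pose, push and grip.
It fails at once if the polishing fixture is moved more than 30 mm (distance of fixture from where it was at the start of the episode above 0.03 m).
It fails at once if the oil bottle is moved more than 30 mm (distance of oil_bottle from where it was at the start of the episode above 0.03 m).
It fails at once if the brass chuck is moved more than 30 mm (distance of brass_chuck from where it was at the start of the episode above 0.03 m).
It also fails if it takes over 72 s, if anything falls off the work surface, if the arm or the gripper's body presses on something with over 40 N, if the wrist force passes 120 N, or if a joint passes its speed limit or range.

## Robot

A 6-joint arm with a two-finger parallel gripper is mounted at the origin on the work surface. World frame = base frame: x ahead of the robot, y to its left, z up, the work surface at z = 0. Lengths are in m, angles in rad, forces in N, time in s.
With the tool pointing down it reaches from about 0.4 to 0.825 m from the base axis. Payload 7 kg.
Tool frame: the origin (TCP) lies at the very end of the fingers, on their centre line; the grasp point (between the pads) lies arm.hold_point_z behind it (arm.hold_point_z is the distance from the TCP to the grasp point, in m); z points along the fingers, y is the line along which they close (so a half turn about z gives the same grasp; the last joint's range is limited). The gripper opens to 88 mm and grips with 3 to 60 N. Pads are 19 mm wide; open, the fingers measure 130 mm over their backs; the gripper's body (78 mm by 193 mm) begins 47 mm behind the grasp point.
Start: joints at [-0.813, 0.359, 0.012, 0, -1.224, -0.288], TCP at [0.306, -0.602, 0.227] pointing down, gripper open.
Joint ranges: [-3.07, 3.07], [-1.43, 2.12], [-1.02, 1.25], [-3.03, 1.67], [-3.05, -0], [-3.03, 3.03]. Speed limits (rad/s): [2.39, 2.39, 3.01, 3.14, 3.14, 3.14].

## Interface

Orientations are given as [roll, pitch, yaw] about the fixed x, y, z axes, in that order (R = Rz(yaw) Ry(pitch) Rx(roll)).
In Python, from station import arm gives the robot as it stands.
- The arm moves only by the shell command python3 nudge.py 'ROWS' [FORCE]. ROWS is a JSON list of rows, 1 to 20 of them, each an object with the fields jaw (the finger opening in m), trans (a list: dx, dy, dz in parts of the range, where 1.0 means 0.75 m), spin (a turn about the tool's z in parts of the range, where 1.0 means 360 degrees); a field left out counts as zero (the opening has to be given); each row is the pose to reach, as a shift and turn from the pose commanded when the command began, along the tool's axes at that moment; what a row does not reach only later rows make up. A row lasts 1/12 s, in which the tool goes at most 0.0417 m and 0.125 rad, less where a joint would pass 70% of its speed; a pose out of reach is approached as far as the arm can. The fingers move at their own pace and stop on an object; FORCE is the grip in N (left out, the last holds). Time passes only in rows, so rows that do not move let the fingers close. It prints the time, the measured TCP pose, the force, the opening and the grip force at its end. A shift or turn number past 1, either way, is cut back to 1. Input that does not fit is refused with a message, and nothing moves.
- arm.get_state(): the state, without advancing time (a new reading comes with each control period).
- arm.grab_frame(name): name is "scene" or "top"; returns the picture (400x640x3 uint8, red, green, blue); there is no depth.
- arm.camera_params(name): a dict with "fx", "fy", "cx", "cy" (pixels), "D" ([k1, k2, p1, p2, k3] as OpenCV has them; the pictures are not rectified), "T" (4x4, takes a point from camera to world coordinates). Camera axes: x right, y down, z forward; pixel columns grow to the right and rows downward; lengths in m; the calibration is good to about 2 mm. A picture is of the moment at which its call begins. camera_params takes no time and is no camera call.
- arm.job_done(): hands the job in; it is judged then, once.
The state is a dict: "t": time; "q": joint angles; "qd": joint speeds; "joint_efforts": joint torques, N m; "eef_pos": TCP position; "ee_rot": TCP orientation; "force": force on the tool from outside, world axes, zero at the start; "moment": the same for the moment, N m; "width": finger opening in m; "gripper_force": force on a finger pad.
Only numpy, scipy, OpenCV 4.12 (cv2) and the standard library are available. Lean on these libraries where they do the work, as an engineer would, in place of code of your own. Each camera call takes 0.05 s, during which the arm holds its last target. There are 200 camera calls.

## Working session

There is one attempt and no reset: what is moved stays moved. The work goes in short steps, Python scripts to look and compute and a shell command to move; the robot and the scene stay as the last step left them, time stands still between calls to the robot, and variables do not carry over. Pictures are saved under pics/ and viewed, at most 10 in all, crops included, and the job is handed in when it is done.

```bash
ls; mkdir -p pics; python3 - <<'E'
from station import arm
import cv2
for n in("scene","top"):
    cv2.imwrite(f"pics/{n}0.png",arm.grab_frame(n)[:,:,::-1]); p=arm.camera_params(n); print(n,p)
print(arm.get_state(), arm.hold_point_z)
E
```

```text
nudge.py
pics
station.py
scene {'fx': 381.00836709628834, 'fy': 381.00836709628834, 'cx': 312.83821715083525, 'cy': 199.45573611039106, 'D': array([-0.01065669,  0.        ,  0.        ,  0.        ,  0.        ]), 'T': array([[ 0.63544005,  0.64875929, -0.41872106,  0.97706324],
       [ 0.77214653, -0.53221911,  0.34717799, -0.30988065],
       [ 0.0023836 , -0.54392481, -0.83913057,  0.81923663],
       [ 0.        ,  0.        ,  0.        ,  1.        ]])}
top {'fx': 414.6006836869172, 'fy': 414.6006836869172, 'cx': 318.31494839420145, 'cy': 200.459583173791, 'D': array([-0.06370828,  0.        ,  0.        ,  0.        ,  0.        ]), 'T': array([[ 0.00897564, -0.99581117,  0.09099208,  0.51246972],
       [-0.99991562, -0.00808347,  0.01016873,  0.01858208],
       [-0.00939061, -0.09107568, -0.9957997 ,  0.99054236],
       [ 0.        ,  0.        ,  0.        ,  1.        ]])}
{'t': 0.1, 'q': array([-8.12891151e-01,  3.59256366e-01,  1.11406542e-02, -3.31117075e-04,
       -1.22410720e+00, -2.88091510e-01]), 'qd': array([ 7.49497696e-04, -2.21525908e-03,  1.18901106e-03, -5.49005035e-05,
       -5.97734738e-04, -5.76159743e-04]), 'joint_efforts': array([-1.57910941e-03, -5.84163451e+01,  2.93751562e+01,  7.01555997e+00,
        1.01693204e-02, -5.47569960e-05]), 'eef_pos': array([ 0.30535582, -0.60147575,  0.22574613]), 'ee_rot': array([ 3.14013641e+00, -1.06900872e-04, -2.67189164e+00]), 'force': array([-0.53032409,  0.70399553, -0.31833316]), 'moment': array([-0.02393004, -0.03087498,  0.00662774]), 'gripper_force': 0.0, 'width': 0.0873052433527141} 0.0188
```

View pics/top0.png

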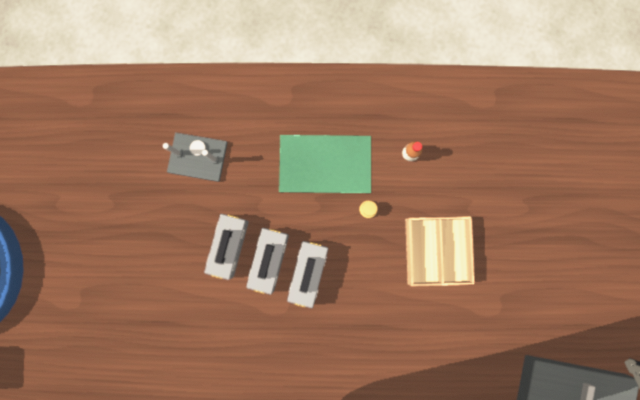

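View pics/scene0.png

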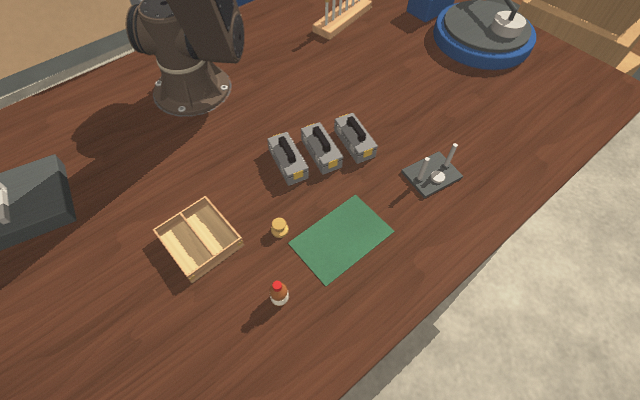

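The top view shows the three cases at about (225,247), (267,261) and (308,275). The stock box is at (440,251), the mat at (325,163), the chuck at (368,209), the bottle at (412,151) and the fixture at (198,157). The scene view agrees, with all cases upright. Next I'll measure positions.

```bash
cat > h.py <<'E'
import numpy as np, cv2
from station import arm
def cast(n,uv,z):
    p=arm.camera_params(n); K=np.array([[p['fx'],0,p['cx']],[0,p['fy'],p['cy']],[0,0,1]])
    u=cv2.undistortPoints(np.array(uv,float).reshape(-1,1,2),K,p['D']).reshape(-1,2)
    d=np.c_[u,np.ones(len(u))]@p['T'][:3,:3].T; o=p['T'][:3,3]
    return (o+d*((z-o[2])/d[:,2])[:,None])[:,:2]
def rects(mask,n,z,amin):
    out=[]
    for c in cv2.findContours(mask.astype(np.uint8),cv2.RETR_EXTERNAL,cv2.CHAIN_APPROX_NONE)[0]:
        if cv2.contourArea(c)<amin: continue
        w=cast(n,c[:,0],z)
        (cx,cy),(a,b),t=cv2.minAreaRect((w*1000).astype(np.float32))
        if a<b: t+=90
        t=(t+90)%180-90
        out.append((np.round([cx,cy,max(a,b),min(a,b),t],1),np.round(c[:,0].mean(0))))
    return out
def off(x,y,z,yaw):
    """tool-axis shift to world target (pointing down, tool yaw mod pi)"""
    from scipy.spatial.transform import Rotation as R
    s=arm.get_state(); r=R.from_euler('xyz',s['ee_rot'])
    d=r.inv().apply(np.array([x,y,z])-s['eef_pos']); print('shift',d.round(4),'turn',round(-((yaw-s['ee_rot'][2]+np.pi/2)%np.pi-np.pi/2),3),'at',s['eef_pos'].round(4),s['ee_rot'].round(3),s['t'])
E
python3 - <<'E'
from h import *
im=cv2.cvtColor(cv2.imread('pics/top0.png'),cv2.COLOR_BGR2HSV).astype(int); H,S,V=im[...,0],im[...,1],im[...,2]
roi=np.zeros(H.shape,bool); roi[205:315,195:345]=1
for nm,m,z,a in (("body",roi&(S<50)&(V>90),.048,300),("bar",roi&(V<55),.072,60),("green",(H>50)&(H<90)&(S>80),.003,1000),
   ("box",(H>10)&(H<30)&(V>165)&(np.arange(640)[None]>400)&(np.arange(400)[:,None]>205)&(np.arange(640)[None]<490)&(np.arange(400)[:,None]<300),.04,600),
   ("chuck",(H>15)&(H<32)&(V>150)&(S>100)&(np.arange(640)[None]<385)&(np.arange(640)[None]>350)&(np.arange(400)[:,None]>195)&(np.arange(400)[:,None]<225),.036,50)):
    print(nm); [print(*r) for r in rects(m,"top",z,a)]
print(cast("top",[(412,148),(198,157)],.05))
i=cv2.imread('pics/top0.png')
cv2.imwrite('pics/crop.png',np.hstack([cv2.resize(i[205:315,200:335],None,fx=3,fy=3),cv2.resize(i[205:315,395:490],None,fx=3,fy=3)]))
E
```

```text
body
[432.4  51.9 140.4  63.4 -14. ] [307. 274.]
[461.1 143.5 140.2  65.  -14.1] [267. 260.]
[492.  237.5 139.9  67.7 -14.1] [227. 246.]
bar
green
[692.6  13.8 213.4 132.9  89.7] [325. 163.]
box
[ 485.2 -249.1  160.   157.1    1.4] [439. 251.]
chuck
[581.5 -87.1  41.1  39.  -44.8] [368. 209.]
[[ 0.72184563 -0.18712526]
 [ 0.69743124  0.30834669]]
```

View pics/crop.png

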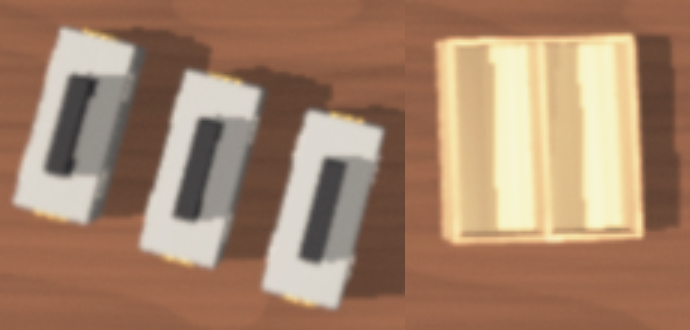

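The crop shows the dark bars clearly, each with a shadow beside it. The box has a rim and a divider, and its left outer wall is visible. I'll refine the bar and box poses from these.

```bash
python3 - <<'E'
from h import *
i=cv2.imread('pics/top0.png')
im=cv2.cvtColor(i,cv2.COLOR_BGR2HSV).astype(int); H,S,V=im[...,0],im[...,1],im[...,2]
roi=np.zeros(H.shape,bool); roi[205:315,195:345]=1
for r in rects(roi&(V<90)&(S<60),"top",.072,60): print("bar",*r)
s=cv2.imread('pics/scene0.png')
a=cv2.resize(i[208:294,398:482],None,fx=6,fy=6,interpolation=cv2.INTER_CUBIC)
cv2.imwrite('pics/box6.png',a)
E
```

```text
bar [433.2  50.6  72.4  14.2 -14.1] [307. 274.]
bar [461.9 142.2  72.7  16.6 -14.2] [266. 261.]
bar [492.9 237.2  72.2  18.9 -14.4] [223. 246.]
```

View pics/box6.png

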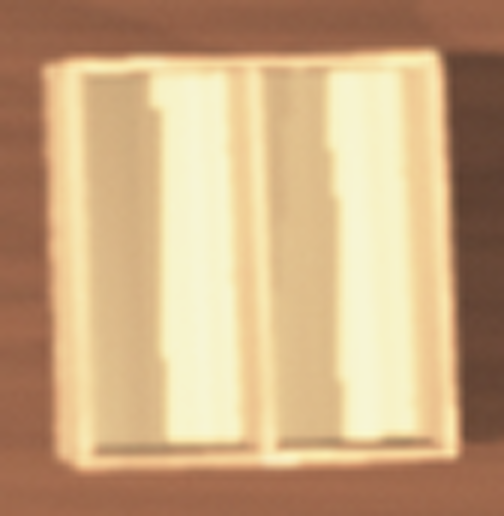

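```bash
python3 - <<'E'
from h import *
P=[(62,65),(440,52),(458,457),(80,468),(253,62),(268,460)]
w=cast("top",[((x+.5)/6-.5+398,(y+.5)/6-.5+208) for x,y in P],.04)*1000
print(w.round(1),w[:4].mean(0),w[4:].mean(0))
for a,b in((0,1),(3,2),(1,2),(0,3),(4,5)): d=w[a]-w[b]; print(np.hypot(*d).round(1),np.degrees(np.arctan2(d[1],d[0])).round(2))
off(.433,.051,.12,np.radians(-14.1))
E
```

```text
[[ 559.6 -177.8]
 [ 565.6 -324.1]
 [ 411.6 -328.1]
 [ 407.1 -183.5]
 [ 561.3 -251.4]
 [ 410.4 -255.1]] [ 485.97990676 -253.36465655] [ 485.81855348 -253.26866173]
146.4 92.35
144.6 91.76
154.1 1.5
152.6 2.15
151.0 1.43
shift [-0.4092  0.5239  0.1065] turn 0.716 at [ 0.3054 -0.6015  0.2257] [ 3.14  -0.    -2.672] 0.1
```

The manual's scale: shifts go in shares of 0.75 m and turns go in shares of 360 degrees. Converting my numbers, 0.524 m is 0.6987, -0.409 m is -0.5453, 0.716 rad is 0.114.

```bash
python3 nudge.py '[{"jaw":0.05,"trans":[-0.5453,0.6987,0.1413],"spin":0.114},{"jaw":0.05,"trans":[-0.5453,0.6987,0.1413],"spin":0.114},{"jaw":0.05,"trans":[-0.5453,0.6987,0.1413],"spin":0.114},{"jaw":0.05,"trans":[-0.5453,0.6987,0.1413],"spin":0.114},{"jaw":0.05,"trans":[-0.5453,0.6987,0.1413],"spin":0.114},{"jaw":0.05,"trans":[-0.5453,0.6987,0.1413],"spin":0.114},{"jaw":0.05,"trans":[-0.5453,0.6987,0.1413],"spin":0.114},{"jaw":0.05,"trans":[-0.5453,0.6987,0.1413],"spin":0.114},{"jaw":0.05,"trans":[-0.5453,0.6987,0.1413],"spin":0.114},{"jaw":0.05,"trans":[-0.5453,0.6987,0.1413],"spin":0.114},{"jaw":0.05,"trans":[-0.5453,0.6987,0.1413],"spin":0.114},{"jaw":0.05,"trans":[-0.5453,0.6987,0.1413],"spin":0.114},{"jaw":0.05,"trans":[-0.5453,0.6987,0.1413],"spin":0.114},{"jaw":0.05,"trans":[-0.5453,0.6987,0.1413],"spin":0.114},{"jaw":0.05,"trans":[-0.5453,0.6987,0.1413],"spin":0.114},{"jaw":0.05,"trans":[-0.5453,0.6987,0.1413],"spin":0.114},{"jaw":0.05,"trans":[-0.5453,0.6987,0.1413],"spin":0.114},{"jaw":0.05,"trans":[-0.5453,0.6987,0.1413],"spin":0.114},{"jaw":0.05,"trans":[-0.5453,0.6987,0.1413],"spin":0.114},{"jaw":0.05,"trans":[-0.5453,0.6987,0.1413],"spin":0.114}]'
python3 - <<'E'
from h import *
off(.433,.051,.054,np.radians(-14.1))
E
```

```text
t: 1.77
eef_pos: [0.4325, 0.0502, 0.1203]
ee_rot: [-3.141, -0.001, 2.896]
force: [-0.3, -1.1, -0.6]
width: 0.05
gripper_force: 0.0
shift [-0.0003  0.0009  0.0663] turn 0.0 at [0.4325 0.0502 0.1203] [-3.141e+00 -1.000e-03  2.896e+00] 1.7667
```

Scaled: -0.08 m is -0.1067, 0.066 m is 0.088.

```bash
python3 nudge.py '[{"jaw":0.05,"trans":[0,0.0013,0.088]},{"jaw":0.05,"trans":[0,0.0013,0.088]},{"jaw":0.05,"trans":[0,0.0013,0.088]},{"jaw":0,"trans":[0,0.0013,0.088]},{"jaw":0,"trans":[0,0.0013,0.088]},{"jaw":0,"trans":[0,0.0013,0.088]},{"jaw":0,"trans":[0,0.0013,0.088]},{"jaw":0,"trans":[0,0.0013,-0.1067]},{"jaw":0,"trans":[0,0.0013,-0.1067]},{"jaw":0,"trans":[0,0.0013,-0.1067]},{"jaw":0,"trans":[0,0.0013,-0.1067]},{"jaw":0,"trans":[0,0.0013,-0.1067]}]' 45
```

```text
t: 2.77
eef_pos: [0.4362, 0.0527, 0.2072]
ee_rot: [3.134, 0.009, 2.896]
force: [0.0, -0.3, 0.5]
width: 0.0013
gripper_force: 0.0
```

The fingers closed on nothing, so I'll look at the case.

```bash
python3 - <<'E'
from h import *
i=arm.grab_frame("scene")[:,:,::-1]; j=arm.grab_frame("top")[:,:,::-1]
cv2.imwrite('pics/miss.png',np.hstack([cv2.resize(i[60:240,230:430],None,fx=2,fy=2),cv2.resize(j[190:370,190:390],None,fx=2,fy=2)]))
print(arm.get_state())
E
```

```text
{'t': 2.8667, 'q': array([ 5.73383235e-01, -2.89395864e-02, -5.22597149e-01, -2.00459311e-04,
       -1.07274907e+00, -2.39039478e+00]), 'qd': array([-0.00035922,  0.03416299, -0.04062883, -0.00821537,  0.01170965,
       -0.00048977]), 'joint_efforts': array([ 4.12828289e-02, -2.66210908e+01,  2.89049041e+01,  6.84611768e+00,
       -1.98933911e-01,  3.95707411e-04]), 'eef_pos': array([0.4337239 , 0.05184321, 0.20240007]), 'ee_rot': array([3.13826386e+00, 2.86700303e-03, 2.89527728e+00]), 'force': array([-0.25188337,  0.07313038, -0.37743842]), 'moment': array([-0.03881793,  0.02515027, -0.0020694 ]), 'gripper_force': 0.0, 'width': 2.502510123097518e-05}
```

View pics/miss.png

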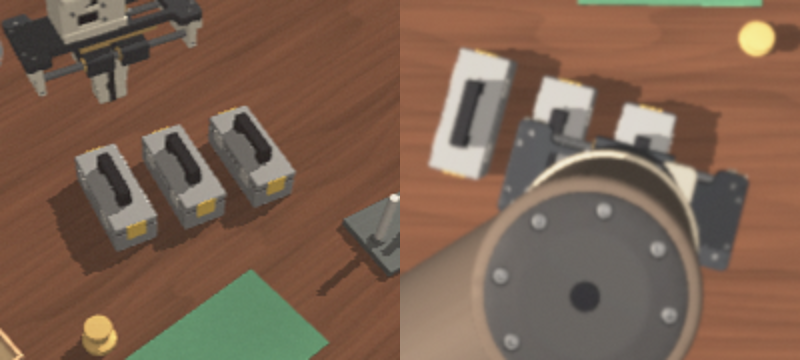

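The case hasn't moved. The fingers were too slow and hadn't closed before the lift. I'll retry with more closing time.

Scaled: 0.146 m is 0.1947, 0.06 m is 0.08.

```bash
python3 nudge.py '[{"jaw":0.04,"trans":[0,0,0.08]},{"jaw":0.04,"trans":[0,0,0.08]},{"jaw":0.04,"trans":[0,0,0.08]},{"jaw":0.04,"trans":[0,0,0.08]},{"jaw":0.04,"trans":[0,0,0.08]},{"jaw":0.04,"trans":[0,0,0.1947]},{"jaw":0.04,"trans":[0,0,0.1947]},{"jaw":0.04,"trans":[0,0,0.1947]},{"jaw":0.04,"trans":[0,0,0.1947]},{"jaw":0,"trans":[0,0,0.1947]},{"jaw":0,"trans":[0,0,0.1947]},{"jaw":0,"trans":[0,0,0.1947]},{"jaw":0,"trans":[0,0,0.1947]},{"jaw":0,"trans":[0,0,0.1947]},{"jaw":0,"trans":[0,0,0.1947]},{"jaw":0,"trans":[0,0,0.1947]},{"jaw":0,"trans":[0,0,0.1947]}]' 45
```

```text
t: 4.28
eef_pos: [0.4339, 0.0517, 0.0559]
ee_rot: [3.141, 0.002, 2.896]
force: [-2.2, -1.2, 9.5]
width: 0.0173
gripper_force: 45.0
```

Scaled: -0.15 m is -0.2.

```bash
cat > m.py <<'E'
from h import *
from scipy.spatial.transform import Rotation as R
s=arm.get_state(); r=R.from_euler('xyz',s['ee_rot'])
print('M tool',r.inv().apply(s['moment']).round(3),'F',s['force'].round(2),'pos',s['eef_pos'].round(3),'w',round(s['width'],4),'t',s['t'])
E
python3 nudge.py '[{"jaw":0,"trans":[0,0,-0.2]},{"jaw":0,"trans":[0,0,-0.2]},{"jaw":0,"trans":[0,0,-0.2]},{"jaw":0,"trans":[0,0,-0.2]},{"jaw":0,"trans":[0,0,-0.2]},{"jaw":0,"trans":[0,0,-0.2]},{"jaw":0,"trans":[-0.2,0,-0.2]},{"jaw":0,"trans":[-0.2,0,-0.2]},{"jaw":0,"trans":[-0.2,0,-0.2]},{"jaw":0,"trans":[-0.2,0,-0.2]},{"jaw":0,"trans":[-0.2,0,-0.2]},{"jaw":0,"trans":[-0.2,0,-0.2]},{"jaw":0,"trans":[-0.2,0,-0.2]},{"jaw":0,"trans":[-0.2,0,-0.2]},{"jaw":0,"trans":[-0.2,0,-0.2]},{"jaw":0,"trans":[-0.2,0,-0.2]}]'; python3 m.py
python3 nudge.py '[{"jaw":0,"trans":[0.1733,0,0]},{"jaw":0,"trans":[0.1733,0,0]},{"jaw":0,"trans":[0.1733,0,0]},{"jaw":0,"trans":[0.1733,0,0]},{"jaw":0,"trans":[0.1733,0,0]},{"jaw":0,"trans":[0.1733,0,0]},{"jaw":0,"trans":[0.1733,0,0]},{"jaw":0,"trans":[0.1733,0,0]},{"jaw":0,"trans":[0.1733,0,0]},{"jaw":0,"trans":[0.1733,0,0]}]'|head -1; python3 m.py
python3 nudge.py '[{"jaw":0,"trans":[-0.1733,0,0]},{"jaw":0,"trans":[-0.1733,0,0]},{"jaw":0,"trans":[-0.1733,0,0]},{"jaw":0,"trans":[-0.1733,0,0]},{"jaw":0,"trans":[-0.1733,0,0]},{"jaw":0,"trans":[-0.1733,0,0]},{"jaw":0,"trans":[-0.1733,0,0]},{"jaw":0,"trans":[-0.1733,0,0]},{"jaw":0,"trans":[-0.1733,0,0]},{"jaw":0,"trans":[-0.1733,0,0]}]'|head -1; python3 m.py
```

```text
t: 5.62
eef_pos: [0.5781, 0.0153, 0.2048]
ee_rot: [3.141, 0.0, 2.896]
force: [0.1, -0.4, -4.3]
width: 0.0175
gripper_force: 45.0
M tool [ 0.061 -0.054  0.031] F [ 0.14 -0.4  -4.25] pos [0.578 0.015 0.205] w 0.0175 t 5.6167
t: 6.45
M tool [ 0.044 -0.059  0.015] F [ 0.38 -1.21 -4.96] pos [0.453 0.046 0.204] w 0.0174 t 6.45
t: 7.28
M tool [ 0.032 -0.057  0.047] F [-0.55  0.12 -4.58] pos [0.578 0.015 0.205] w 0.0175 t 7.2833
```

Case A, the one nearest the box, is quiet: My barely changes (-0.054, -0.059, -0.057). It goes in cell b.

```bash
python3 - <<'E'
from h import *
off(.488,-.288,.13,.03)
E
```

```text
shift [ 0.014  -0.3161  0.075 ] turn -0.276 at [0.5784 0.0152 0.2052] [3.141e+00 1.000e-03 2.896e+00] 7.2833
```

Scaled: -0.316 m is -0.4213, 0.075 m is 0.1, -0.276 rad is -0.0439.

```bash
python3 nudge.py '[{"jaw":0,"trans":[0.0187,-0.4213,0.1],"spin":-0.0439},{"jaw":0,"trans":[0.0187,-0.4213,0.1],"spin":-0.0439},{"jaw":0,"trans":[0.0187,-0.4213,0.1],"spin":-0.0439},{"jaw":0,"trans":[0.0187,-0.4213,0.1],"spin":-0.0439},{"jaw":0,"trans":[0.0187,-0.4213,0.1],"spin":-0.0439},{"jaw":0,"trans":[0.0187,-0.4213,0.1],"spin":-0.0439},{"jaw":0,"trans":[0.0187,-0.4213,0.1],"spin":-0.0439},{"jaw":0,"trans":[0.0187,-0.4213,0.1],"spin":-0.0439},{"jaw":0,"trans":[0.0187,-0.4213,0.1],"spin":-0.0439},{"jaw":0,"trans":[0.0187,-0.4213,0.1],"spin":-0.0439},{"jaw":0,"trans":[0.0187,-0.4213,0.1],"spin":-0.0439},{"jaw":0,"trans":[0.0187,-0.4213,0.1],"spin":-0.0439},{"jaw":0,"trans":[0.0187,-0.4213,0.1],"spin":-0.0439},{"jaw":0,"trans":[0.0187,-0.4213,0.1],"spin":-0.0439},{"jaw":0,"trans":[0.0187,-0.4213,0.1],"spin":-0.0439}]'
python3 - <<'E'
from h import *
off(.488,-.288,.062,.03)
i=arm.grab_frame("scene")[:,:,::-1]; j=arm.grab_frame("top")[:,:,::-1]
cv2.imwrite('pics/place1.png',np.hstack([cv2.resize(i[140:300,120:280],None,fx=2.5,fy=2.5),cv2.resize(j[190:350,380:540],None,fx=2.5,fy=2.5)]))
E
```

```text
t: 8.53
eef_pos: [0.4887, -0.2873, 0.1299]
ee_rot: [-3.141, 0.001, -3.11]
force: [-0.4, -0.7, -4.5]
width: 0.0177
gripper_force: 45.0
shift [ 0.0007 -0.0006  0.0679] turn 0.001 at [ 0.4887 -0.2873  0.1299] [-3.141e+00  1.000e-03 -3.110e+00] 8.5333
```

View pics/place1.png

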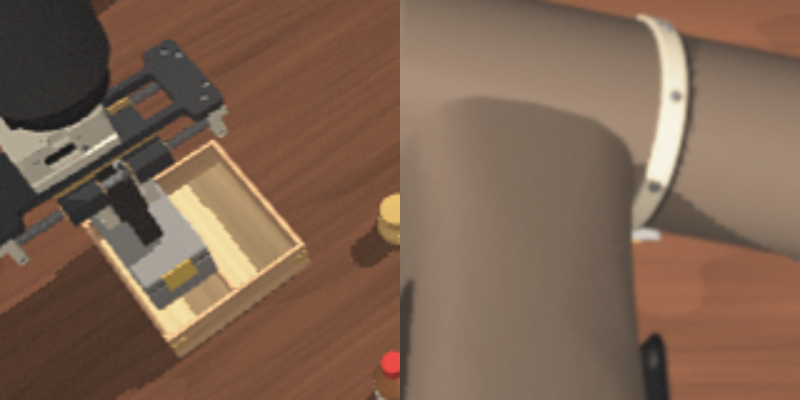

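The case hangs level over cell b. I'll descend slowly and watch the force.

Scaled: 0.048 m is 0.064, 0.042 m is 0.056.

```bash
python3 nudge.py '[{"jaw":0,"trans":[0.0013,-0.0013,0.0267]},{"jaw":0,"trans":[0.0013,-0.0013,0.04]},{"jaw":0,"trans":[0.0013,-0.0013,0.048]},{"jaw":0,"trans":[0.0013,-0.0013,0.056]},{"jaw":0,"trans":[0.0013,-0.0013,0.064]},{"jaw":0,"trans":[0.0013,-0.0013,0.064]},{"jaw":0,"trans":[0.0013,-0.0013,0.064]}]'; python3 m.py
```

```text
t: 9.22
eef_pos: [0.4906, -0.2899, 0.0833]
ee_rot: [-3.139, 0.005, -3.11]
force: [4.1, -0.7, 2.1]
width: 0.0176
gripper_force: 45.0
M tool [ 0.097 -1.541  0.02 ] F [ 4.13 -0.72  2.12] pos [ 0.491 -0.29   0.083] w 0.0176 t 9.2167
```

Contact on the x end: the arm is being pushed about +3 mm in x and -1.5 mm in y. I'll ease that way.

Scaled: -0.006 m is -0.008, -0.001 m is -0.0013.

```bash
python3 nudge.py '[{"jaw":0,"trans":[-0.0053,-0.0013,-0.008]},{"jaw":0,"trans":[-0.0053,-0.0013,-0.008]},{"jaw":0,"trans":[-0.0053,-0.0013,-0.008]},{"jaw":0,"trans":[-0.0053,-0.0013,-0.008]}]'; python3 m.py
```

```text
t: 9.55
eef_pos: [0.4905, -0.2899, 0.0872]
ee_rot: [3.141, -0.001, -3.112]
force: [-0.9, -0.5, -3.6]
width: 0.0172
gripper_force: 45.0
M tool [-0.003 -0.038 -0.025] F [-0.89 -0.49 -3.62] pos [ 0.491 -0.29   0.087] w 0.0172 t 9.55
```

```bash
python3 - <<'E'
from h import *
i=arm.grab_frame("scene")[:,:,::-1]
cv2.imwrite('pics/place2.png',cv2.resize(i[170:300,140:270],None,fx=4.5,fy=4.5,interpolation=cv2.INTER_CUBIC))
E
```

```text
(no output)
```

View pics/place2.png

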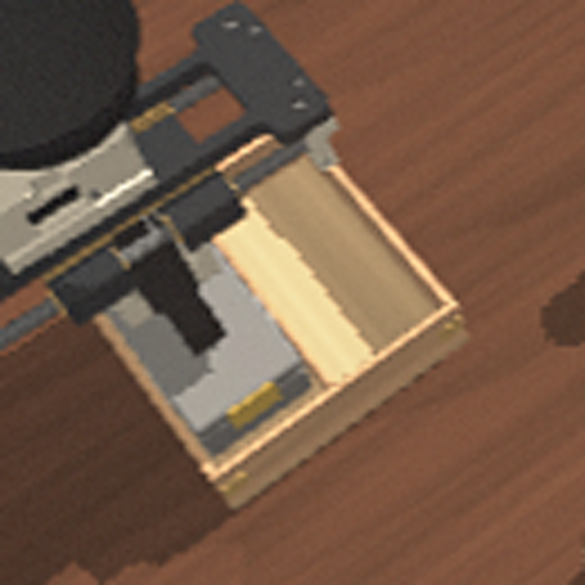

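The case is inside the cell and the force is back to the free value. I'll keep lowering.

Scaled: 0.022 m is 0.0293, 0.018 m is 0.024.

```bash
python3 nudge.py '[{"jaw":0,"trans":[0,0,0.008]},{"jaw":0,"trans":[0,0,0.016]},{"jaw":0,"trans":[0,0,0.024]},{"jaw":0,"trans":[0,0,0.0293]},{"jaw":0,"trans":[0,0,0.0293]},{"jaw":0,"trans":[0,0,0.0293]}]'; python3 m.py
```

```text
t: 10.1
eef_pos: [0.4965, -0.2912, 0.0722]
ee_rot: [-3.137, 0.011, -3.108]
force: [-5.2, 10.6, 43.1]
width: 0.0178
gripper_force: 45.0
M tool [-3.928  1.391  0.097] F [-5.17 10.58 43.1 ] pos [ 0.496 -0.291  0.072] w 0.0178 t 10.1
```

Scaled: -0.014 m is -0.0187.

```bash
python3 - <<'E'
from h import *
i=arm.grab_frame("scene")[:,:,::-1]; cv2.imwrite('pics/p3a.png',i)
E
python3 nudge.py '[{"jaw":0,"trans":[0,0,-0.0187]},{"jaw":0,"trans":[0,0,-0.0187]},{"jaw":0,"trans":[0,0,-0.0187]},{"jaw":0,"trans":[0,0,-0.0187]},{"jaw":0,"trans":[0,0,-0.0187]}]'; python3 m.py
python3 - <<'E'
from h import *
i=arm.grab_frame("scene")[:,:,::-1]; a=cv2.imread('pics/p3a.png')
f=lambda k:cv2.resize(k[185:305,140:220],None,fx=5,fy=5,interpolation=cv2.INTER_CUBIC)
cv2.imwrite('pics/place3.png',np.hstack([f(a),f(i)]))
E
```

```text
t: 10.57
eef_pos: [0.4902, -0.2898, 0.078]
ee_rot: [3.141, -0.002, -3.112]
force: [0.0, 0.0, -5.0]
width: 0.0176
gripper_force: 45.0
M tool [ 0.083 -0.069 -0.03 ] F [ 0.03  0.05 -4.97] pos [ 0.49  -0.29   0.078] w 0.0176 t 10.5667
```

View pics/place3.png

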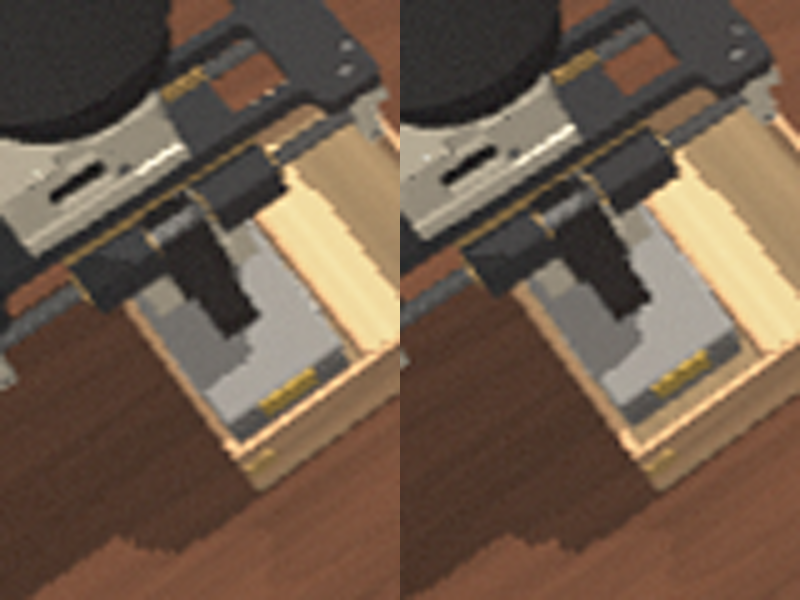

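The case is in the cell. Free play in x appears to run from 0.4906 to 0.4965, so the centre is about x=0.4935, and y should go back to about -0.288.

Scaled: 0.004 m is 0.0053, -0.0035 m is -0.0047.

```bash
python3 nudge.py '[{"jaw":0,"trans":[-0.0047,0.0027,0]},{"jaw":0,"trans":[-0.0047,0.0027,0]},{"jaw":0,"trans":[-0.0047,0.0027,0]},{"jaw":0,"trans":[-0.0047,0.0027,0.0053]},{"jaw":0,"trans":[-0.0047,0.0027,0.0053]},{"jaw":0,"trans":[-0.0047,0.0027,0.0053]}]'; python3 m.py
python3 nudge.py '[{"jaw":0,"trans":[0,0,0.004]},{"jaw":0,"trans":[0,0,0.004]},{"jaw":0,"trans":[0,0,0.004]},{"jaw":0,"trans":[0,0,0.004]}]' >/dev/null; python3 m.py
```

```text
t: 11.12
eef_pos: [0.4943, -0.2878, 0.0751]
ee_rot: [3.141, -0.001, -3.112]
force: [-0.8, -0.4, -4.3]
width: 0.0175
gripper_force: 45.0
M tool [ 0.035 -0.058 -0.003] F [-0.84 -0.4  -4.3 ] pos [ 0.494 -0.288  0.075] w 0.0175 t 11.1167
M tool [ 0.211 -0.181  0.017] F [ 0.54 -0.27 -1.93] pos [ 0.495 -0.288  0.073] w 0.0173 t 11.45
```

```bash
python3 - <<'E'
from h import *
for z in (.05,.054,.06,.064): print(z,(cast("scene",[(184.3,268.9),(207.9,253.9)],z)*1000).round(1))
E
grep -n "" /dev/null; python3 - <<'E'
from h import *
s=cv2.imread('pics/p3a.png'); h=cv2.cvtColor(s,cv2.COLOR_BGR2HSV).astype(int)
m=(h[...,0]>20)&(h[...,0]<33)&(h[...,1]>130); m[:225]=0; m[300:]=0; m[:,:160]=0;m[:,220:]=0
ys,xs=np.nonzero(m); print(xs.min(),xs.max(),ys.min(),ys.max(),xs.mean(),ys.mean())
E
```

```text
0.05 [[ 555.3 -318.8]
 [ 557.  -261.1]]
0.054 [[ 557.5 -318.7]
 [ 559.2 -261.4]]
0.06 [[ 560.8 -318.7]
 [ 562.4 -261.8]]
0.064 [[ 563.  -318.6]
 [ 564.6 -262. ]]
193 202 259 267 197.12 263.04
```

Scaled: 0.006 m is 0.008, 0.002 m is 0.0027.

```bash
python3 nudge.py '[{"jaw":0,"trans":[0,0.0027,-0.0053]},{"jaw":0,"trans":[0,0.0027,-0.0053]},{"jaw":0,"trans":[0,0.0027,-0.0053]},{"jaw":0,"trans":[0,0.0027,0]},{"jaw":0,"trans":[0,0.0027,0.004]},{"jaw":0,"trans":[0,0.0027,0.008]},{"jaw":0,"trans":[0,0.0027,0.008]},{"jaw":0,"trans":[0,0.0027,0.008]}]' >/dev/null; python3 m.py
```

```text
M tool [-3.232  4.413 -0.045] F [-11.55   8.01  42.34] pos [ 0.496 -0.287  0.072] w 0.0174 t 12.1167
```

```bash
python3 - <<'E'
from h import *
def seal(s,u0,u1,v0,v1):
    h=cv2.cvtColor(s,cv2.COLOR_BGR2HSV).astype(int)
    m=(h[...,0]>18)&(h[...,0]<33)&(h[...,1]>110); k=np.zeros(m.shape,bool); k[v0:v1,u0:u1]=1
    n,l,st,c=cv2.connectedComponentsWithStats((m&k).astype(np.uint8)); j=1+np.argmax(st[1:,4]); print(st[j],c[j].round(1)); return c[j]
def sol(uv,x,y,yaw):
    a,b=np.append(cast("scene",[uv],0)[0],0),np.append(cast("scene",[uv],.1)[0],.1)
    n=np.array([-np.sin(yaw),np.cos(yaw),0]); o=np.array([x,y,0]); t=n@(o-a)/(n@(b-a)); p=a+t*(b-a)
    print('along x',(p-o)@[np.cos(yaw),np.sin(yaw),0],'z',p[2])
s0=cv2.imread('pics/scene0.png'); sol(seal(s0,280,315,160,195),.4328,.0513,-.246)
p3=cv2.imread('pics/p3a.png'); sol(seal(p3,175,215,250,275),.4965,-.2912,.03)
i=arm.grab_frame("scene")[:,:,::-1].copy(); cv2.imwrite('pics/p4.png',i); s=arm.get_state()['eef_pos']; sol(seal(i,175,215,250,275),s[0],s[1],.03)
p1=cv2.imread('pics/place1.png')[:,:400]; p1=cv2.resize(p1,(160,160),interpolation=cv2.INTER_AREA); c=seal(p1,45,95,95,140); sol(c+[120,140],.4887,-.2873,.03)
E
```

```text
[293 170  10  10  63] [297.9 174.5]
along x 0.07138305617558215 z 0.03397249777447557
[192 259  11   9  40] [197.2 263.1]
along x 0.04932907120389734 z 0.021514794360291273
[194 257  11   9  38] [199.2 261.3]
along x 0.06136534357966825 z 0.04424266628490712
[ 65 104  14  12  89] [ 71.6 109.5]
along x 0.06586408518342488 z 0.10078827471266616
```

The evidence fits the case already resting on the floor, with the bar sitting lower in the fingers than I assumed. I'll unload, release, lift and check.

Scaled: 0.33 m is 0.44, -0.2 m is -0.2667, 0.276 rad is 0.0439.

```bash
python3 nudge.py '[{"jaw":0,"trans":[0,0,-0.008]},{"jaw":0,"trans":[0,0,-0.008]},{"jaw":0,"trans":[0,0,-0.008]},{"jaw":0.045,"trans":[0,0,-0.008]},{"jaw":0.045,"trans":[0,0,-0.008]},{"jaw":0.045,"trans":[0,0,-0.008]},{"jaw":0.045,"trans":[0,0,-0.008]},{"jaw":0.045,"trans":[0,0,-0.008]},{"jaw":0.045,"trans":[0,0,-0.1333]},{"jaw":0.045,"trans":[0,0,-0.1333]},{"jaw":0.045,"trans":[0,0,-0.1333]},{"jaw":0.045,"trans":[-0.2667,0.44,-0.1333],"spin":0.0439},{"jaw":0.045,"trans":[-0.2667,0.44,-0.1333],"spin":0.0439},{"jaw":0.045,"trans":[-0.2667,0.44,-0.1333],"spin":0.0439},{"jaw":0.045,"trans":[-0.2667,0.44,-0.1333],"spin":0.0439},{"jaw":0.045,"trans":[-0.2667,0.44,-0.1333],"spin":0.0439},{"jaw":0.045,"trans":[-0.2667,0.44,-0.1333],"spin":0.0439},{"jaw":0.045,"trans":[-0.2667,0.44,-0.1333],"spin":0.0439},{"jaw":0.045,"trans":[-0.2667,0.44,-0.1333],"spin":0.0439},{"jaw":0.045,"trans":[-0.2667,0.44,-0.1333],"spin":0.0439}]'
python3 - <<'E'
from h import *
i=arm.grab_frame("top")[:,:,::-1]; j=arm.grab_frame("scene")[:,:,::-1]
cv2.imwrite('pics/t5.png',i); cv2.imwrite('pics/s5.png',j)
im=cv2.cvtColor(i,cv2.COLOR_BGR2HSV).astype(int); H,S,V=im[...,0],im[...,1],im[...,2]
roi=np.zeros(H.shape,bool); roi[205:315,395:490]=1
print([r for r in rects(roi&(S<60)&(V>90),"top",.054,200)],[r for r in rects(roi&(V<90)&(S<60),"top",.078,60)])
cv2.imwrite('pics/rel.png',np.hstack([cv2.resize(i[205:300,395:490],None,fx=4,fy=4,interpolation=cv2.INTER_CUBIC),cv2.resize(j[190:285,150:245],None,fx=4,fy=4,interpolation=cv2.INTER_CUBIC)]))
E
```

```text
t: 13.83
eef_pos: [0.6774, 0.0378, 0.1666]
ee_rot: [3.141, 0.0, 2.896]
force: [0.9, -0.7, -0.0]
width: 0.045
gripper_force: 0.0
[(array([ 487.3, -225.5,  132.7,   24.6,    1.8]), array([431., 250.])), (array([ 482.4, -287.5,  146.4,   76. ,    2.7]), array([458., 255.]))] [(array([ 488.1, -287.4,   73.5,   21.8,    6.6]), array([462., 250.]))]
```

View pics/rel.png

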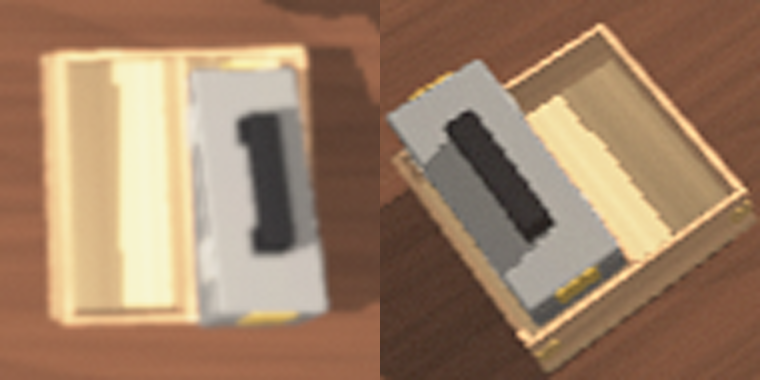

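The top view shows case A sitting with its near-robot (-x) end up on the -x rim and its +x end down on the floor. It had slipped back in the grip. I'll push it +x with closed fingers on the raised end so that it drops in.

```bash
python3 - <<'E'
from h import *
print(cast("top",[(446,284.5),(460,284),(475,283)],.087), cast("top",[(442,222.5),(468,222.5)],.054))
off(.370,-.290,.12,.03)
off(.370,-.290,.06,.03)
E
```

```text
[[ 0.41489231 -0.24978541]
 [ 0.41600868 -0.28040188]
 [ 0.41817386 -0.31336256]] [[ 0.55020485 -0.2523866 ]
 [ 0.55058227 -0.31198339]]
shift [ 0.2209 -0.3952  0.0453] turn -0.272 at [0.6791 0.0408 0.1656] [3.141e+00 1.000e-03 2.900e+00] 13.9333
shift [ 0.221  -0.3952  0.1053] turn -0.272 at [0.6791 0.0408 0.1656] [3.141e+00 1.000e-03 2.900e+00] 13.9333
```

The manual's scale: shifts go in shares of 0.75 m and turns go in shares of 360 degrees. Converting my numbers, -0.395 m is -0.5267, 0.221 m is 0.2947, -0.272 rad is -0.0433.

```bash
python3 nudge.py '[{"jaw":0,"trans":[0.2947,-0.5267,0.04],"spin":-0.0433},{"jaw":0,"trans":[0.2947,-0.5267,0.04],"spin":-0.0433},{"jaw":0,"trans":[0.2947,-0.5267,0.04],"spin":-0.0433},{"jaw":0,"trans":[0.2947,-0.5267,0.04],"spin":-0.0433},{"jaw":0,"trans":[0.2947,-0.5267,0.04],"spin":-0.0433},{"jaw":0,"trans":[0.2947,-0.5267,0.04],"spin":-0.0433},{"jaw":0,"trans":[0.2947,-0.5267,0.04],"spin":-0.0433},{"jaw":0,"trans":[0.2947,-0.5267,0.04],"spin":-0.0433},{"jaw":0,"trans":[0.2947,-0.5267,0.04],"spin":-0.0433},{"jaw":0,"trans":[0.2947,-0.5267,0.04],"spin":-0.0433},{"jaw":0,"trans":[0.2947,-0.5267,0.04],"spin":-0.0433},{"jaw":0,"trans":[0.2947,-0.5267,0.04],"spin":-0.0433},{"jaw":0,"trans":[0.2947,-0.5267,0.04],"spin":-0.0433},{"jaw":0,"trans":[0.2947,-0.5267,0.04],"spin":-0.0433},{"jaw":0,"trans":[0.2947,-0.5267,0.14],"spin":-0.0433},{"jaw":0,"trans":[0.2947,-0.5267,0.14],"spin":-0.0433},{"jaw":0,"trans":[0.2947,-0.5267,0.14],"spin":-0.0433},{"jaw":0,"trans":[0.2947,-0.5267,0.14],"spin":-0.0433}]'
python3 nudge.py '[{"jaw":0,"trans":[-0.0267,0,0]},{"jaw":0,"trans":[-0.0467,0,0]},{"jaw":0,"trans":[-0.0533,0,0]},{"jaw":0,"trans":[-0.0587,0,0]},{"jaw":0,"trans":[-0.064,0,0]},{"jaw":0,"trans":[-0.064,0,0]}]'
```

```text
t: 15.43
eef_pos: [0.3657, -0.2927, 0.0608]
ee_rot: [3.141, -0.004, -3.114]
force: [0.4, 0.2, 1.4]
width: 0.0005
gripper_force: 0.0
t: 15.93
eef_pos: [0.4123, -0.2919, 0.0618]
ee_rot: [3.141, -0.003, -3.116]
force: [-4.1, -0.9, -0.4]
width: 0.0002
gripper_force: 1.9
```

Scaled: -0.007 m is -0.0093, -0.004 m is -0.0053.

```bash
python3 nudge.py '[{"jaw":0,"trans":[-0.0053,0,0]},{"jaw":0,"trans":[-0.0093,0,0]},{"jaw":0,"trans":[-0.0093,0,0]},{"jaw":0,"trans":[-0.0093,0,0]}]'
python3 nudge.py '[{"jaw":0,"trans":[-0.0133,0,0]},{"jaw":0,"trans":[-0.0107,0,0]},{"jaw":0,"trans":[-0.0107,0,0]}]'
cat > chk.py <<'E'
from h import *
i=arm.grab_frame("top")[:,:,::-1]; cv2.imwrite('pics/chk.png',i)
im=cv2.cvtColor(i,cv2.COLOR_BGR2HSV).astype(int); H,S,V=im[...,0],im[...,1],im[...,2]
roi=np.zeros(H.shape,bool); roi[205:315,395:490]=1
print([r[0] for r in rects(roi&(S<40)&(V>90),"top",.054,200)],[r[0] for r in rects(roi&(V<90)&(S<60),"top",.078,60)])
E
python3 chk.py
```

```text
t: 16.27
eef_pos: [0.4123, -0.2917, 0.0603]
ee_rot: [3.139, -0.014, -3.117]
force: [-19.2, -7.5, 4.6]
width: 0.0005
gripper_force: 10.0
t: 16.52
eef_pos: [0.4123, -0.2915, 0.0587]
ee_rot: [3.136, -0.028, -3.119]
force: [-36.9, -15.3, 9.2]
width: 0.0003
gripper_force: 19.2
[array([ 5.222e+02, -2.825e+02,  7.230e+01,  6.510e+01,  4.000e-01])] [array([ 508.8, -282.9,   40. ,   20.7,    4.7])]
```

It's wedged diagonally between the two end walls. I'll regrasp the bar, lift it out, set it flat on the bench where it came from, and redo the placing.

Scaled: -0.07 m is -0.0933, -0.06 m is -0.08.

```bash
python3 nudge.py '[{"jaw":0,"trans":[0.0667,0,0]},{"jaw":0,"trans":[0.0667,0,0]},{"jaw":0.05,"trans":[0.0667,0,-0.0933]},{"jaw":0.06,"trans":[0.0667,0,-0.0933]},{"jaw":0.06,"trans":[0.0667,0,-0.0933]},{"jaw":0.06,"trans":[-0.08,0.0053,-0.0933]},{"jaw":0.06,"trans":[-0.08,0.0053,-0.0933]},{"jaw":0.06,"trans":[-0.08,0.0053,-0.0933]},{"jaw":0.06,"trans":[-0.08,0.0053,-0.0933]},{"jaw":0.06,"trans":[-0.08,0.0053,-0.0933]}]' ; python3 chk.py; python3 - <<'E'
from h import *
off(.489,-.285,.077,.05)
E
```

```text
t: 17.4
eef_pos: [0.4899, -0.2859, 0.1317]
ee_rot: [3.141, 0.0, -3.115]
force: [-1.7, -0.9, -1.2]
width: 0.0482
gripper_force: 0.0
[array([ 517.6, -353. ,  112.3,   21.4,   -9.6])] []
shift [-0.0003  0.0009  0.0546] turn -0.024 at [ 0.4887 -0.2859  0.1316] [ 3.141 -0.    -3.115] 17.45
```

Scaled: 0.053 m is 0.0707, 0.03 m is 0.04.

```bash
python3 nudge.py '[{"jaw":0.06,"trans":[0,0.0013,0.04]},{"jaw":0.06,"trans":[0,0.0013,0.0707]},{"jaw":0.06,"trans":[0,0.0013,0.0707]},{"jaw":0.06,"trans":[0,0.0013,0.0707]},{"jaw":0,"trans":[0,0.0013,0.0707]},{"jaw":0,"trans":[0,0.0013,0.0707]},{"jaw":0,"trans":[0,0.0013,0.0707]},{"jaw":0,"trans":[0,0.0013,0.0707]},{"jaw":0,"trans":[0,0.0013,0.0707]},{"jaw":0,"trans":[0,0.0013,0.0707]},{"jaw":0,"trans":[0,0.0013,0.0707]},{"jaw":0,"trans":[0,0.0013,0.0707]},{"jaw":0,"trans":[0,0.0013,0.0707]},{"jaw":0,"trans":[0,0.0013,0.0707]}]' 60; python3 m.py
python3 nudge.py '[{"jaw":0,"trans":[0,0,-0.04]},{"jaw":0,"trans":[0,0,-0.0933]},{"jaw":0,"trans":[0,0,-0.1333]},{"jaw":0,"trans":[0,0,-0.1333]},{"jaw":0,"trans":[0,0,-0.1333]},{"jaw":0,"trans":[0,0,-0.1333]}]'; python3 m.py;python3 - <<'E'
from h import *
off(.433,.051,.15,-.246)
E
```

```text
t: 18.62
eef_pos: [0.4888, -0.2853, 0.0785]
ee_rot: [3.142, -0.0, -3.116]
force: [0.6, -0.4, -0.0]
width: 0.0016
gripper_force: 0.0
M tool [ 0.038 -0.053 -0.007] F [ 0.58 -0.44 -0.01] pos [ 0.489 -0.285  0.078] w 0.0016 t 18.6167
t: 19.12
eef_pos: [0.4885, -0.2851, 0.1783]
ee_rot: [3.141, -0.0, -3.116]
force: [-0.5, 0.3, -0.5]
width: 0.0006
gripper_force: 0.0
M tool [ 0.06   0.005 -0.063] F [-0.48  0.28 -0.49] pos [ 0.489 -0.285  0.178] w 0.0006 t 19.1167
shift [0.0469 0.3374 0.0285] turn 0.272 at [ 0.4885 -0.2851  0.1783] [ 3.141 -0.    -3.116] 19.1167
```

Nothing between the fingers at that height, so the case may have dropped in. I'll move clear and measure.

Scaled: 0.38 m is 0.5067, -0.1 m is -0.1333, 0.272 rad is 0.0433.

```bash
python3 nudge.py '[{"jaw":0.05,"trans":[-0.1333,0.5067,0.0267],"spin":0.0433},{"jaw":0.05,"trans":[-0.1333,0.5067,0.0267],"spin":0.0433},{"jaw":0.05,"trans":[-0.1333,0.5067,0.0267],"spin":0.0433},{"jaw":0.05,"trans":[-0.1333,0.5067,0.0267],"spin":0.0433},{"jaw":0.05,"trans":[-0.1333,0.5067,0.0267],"spin":0.0433},{"jaw":0.05,"trans":[-0.1333,0.5067,0.0267],"spin":0.0433},{"jaw":0.05,"trans":[-0.1333,0.5067,0.0267],"spin":0.0433},{"jaw":0.05,"trans":[-0.1333,0.5067,0.0267],"spin":0.0433},{"jaw":0.05,"trans":[-0.1333,0.5067,0.0267],"spin":0.0433},{"jaw":0.05,"trans":[-0.1333,0.5067,0.0267],"spin":0.0433}]'; python3 chk.py
python3 - <<'E'
from h import *
j=arm.grab_frame("scene")[:,:,::-1]; cv2.imwrite('pics/chks.png',j); i=cv2.imread('pics/chk.png')
im=cv2.cvtColor(i,cv2.COLOR_BGR2HSV).astype(int); S,V=im[...,1],im[...,2]
roi=np.zeros(S.shape,bool); roi[205:315,195:345]=1
print([r[0] for r in rects(roi&(S<50)&(V>90),"top",.048,300)])
f=lambda k:cv2.resize(k,None,fx=4,fy=4,interpolation=cv2.INTER_CUBIC)
cv2.imwrite('pics/rel2.png',np.hstack([f(i[205:300,395:490]),f(j[190:285,150:245])]))
E
```

```text
t: 19.95
eef_pos: [0.5787, 0.1002, 0.1567]
ee_rot: [-3.14, -0.002, 2.897]
force: [-0.4, -0.4, -0.5]
width: 0.0494
gripper_force: 0.0
[array([ 487.8, -283.5,  136.9,   61.8,    0.7])] [array([ 488. , -281.5,   72.5,   23.1,    1.3])]
[array([461.1, 143.5, 140.2,  65. , -14.1]), array([483.6, 240. , 121.7,  68.2, -14.3]), array([545.6,  67. ,  74.2,  67.9,  44. ])]
```

View pics/rel2.png

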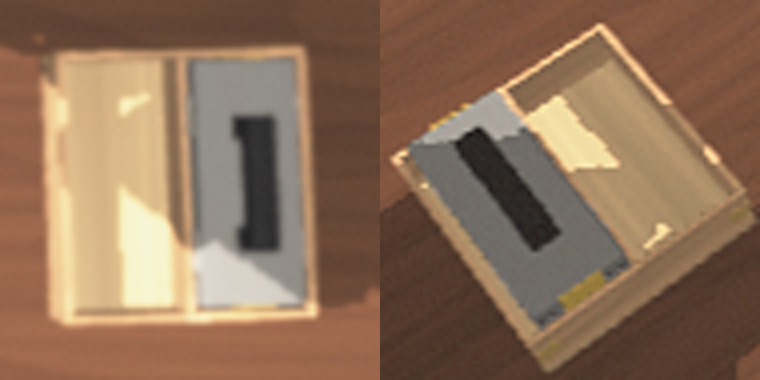

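Case A has dropped flat into cell b: yaw about 1°, centre about (0.488, -0.284), and B and C are undisturbed. Next is case B, with a firmer grip.

```bash
python3 - <<'E'
from h import *
off(.4615,.143,.12,-.246);off(.4615,.143,.0535,-.246)
E
```

```text
shift [0.1242 0.013  0.0365] turn 0.004 at [0.579  0.1006 0.1562] [-3.140e+00 -2.000e-03  2.899e+00] 20.05
shift [0.124  0.0132 0.103 ] turn 0.004 at [0.579  0.1006 0.1562] [-3.140e+00 -2.000e-03  2.899e+00] 20.05
```

Scaled: 0.124 m is 0.1653, 0.103 m is 0.1373.

```bash
python3 nudge.py '[{"jaw":0.045,"trans":[0.1653,0.0173,0.04]},{"jaw":0.045,"trans":[0.1653,0.0173,0.04]},{"jaw":0.045,"trans":[0.1653,0.0173,0.04]},{"jaw":0.045,"trans":[0.1653,0.0173,0.04]},{"jaw":0.045,"trans":[0.1653,0.0173,0.08]},{"jaw":0.045,"trans":[0.1653,0.0173,0.12]},{"jaw":0.045,"trans":[0.1653,0.0173,0.1373]},{"jaw":0.045,"trans":[0.1653,0.0173,0.1373]},{"jaw":0.045,"trans":[0.1653,0.0173,0.1373]},{"jaw":0,"trans":[0.1653,0.0173,0.1373]},{"jaw":0,"trans":[0.1653,0.0173,0.1373]},{"jaw":0,"trans":[0.1653,0.0173,0.1373]},{"jaw":0,"trans":[0.1653,0.0173,0.1373]},{"jaw":0,"trans":[0.1653,0.0173,0.1373]},{"jaw":0,"trans":[0.1653,0.0173,0.1373]},{"jaw":0,"trans":[0.1653,0.0173,0.1373]},{"jaw":0,"trans":[0.1653,0.0173,0.1373]},{"jaw":0,"trans":[0.1653,0.0173,0.1373]},{"jaw":0,"trans":[0.1653,0.0173,0.1373]},{"jaw":0,"trans":[0.1653,0.0173,0.1373]}]' 60; python3 m.py
python3 nudge.py '[{"jaw":0,"trans":[0,0,-0.0133]},{"jaw":0,"trans":[0,0,-0.0533]},{"jaw":0,"trans":[0,0,-0.1067]},{"jaw":0,"trans":[0,0,-0.16]},{"jaw":0,"trans":[0,0,-0.1867]},{"jaw":0,"trans":[0,0,-0.1867]},{"jaw":0,"trans":[0,0,-0.1867]},{"jaw":0,"trans":[0,0,-0.1867]},{"jaw":0,"trans":[0,0,-0.1867]}]'|head -2; python3 m.py
python3 nudge.py '[{"jaw":0,"trans":[-0.1733,0,0]},{"jaw":0,"trans":[-0.1733,0,0]},{"jaw":0,"trans":[-0.1733,0,0]},{"jaw":0,"trans":[-0.1733,0,0]},{"jaw":0,"trans":[-0.1733,0,0]},{"jaw":0,"trans":[-0.1733,0,0]},{"jaw":0,"trans":[-0.1733,0,0]},{"jaw":0,"trans":[-0.1733,0,0]},{"jaw":0,"trans":[-0.1733,0,0]},{"jaw":0,"trans":[-0.1733,0,0]}]'|head -1; python3 m.py
python3 nudge.py '[{"jaw":0,"trans":[0.1733,0,0]},{"jaw":0,"trans":[0.1733,0,0]},{"jaw":0,"trans":[0.1733,0,0]},{"jaw":0,"trans":[0.1733,0,0]},{"jaw":0,"trans":[0.1733,0,0]},{"jaw":0,"trans":[0.1733,0,0]},{"jaw":0,"trans":[0.1733,0,0]},{"jaw":0,"trans":[0.1733,0,0]},{"jaw":0,"trans":[0.1733,0,0]},{"jaw":0,"trans":[0.1733,0,0]}]'|head -1; python3 m.py
```

```text
t: 21.72
eef_pos: [0.4628, 0.1407, 0.0563]
ee_rot: [3.14, 0.001, 2.896]
force: [-0.4, 3.1, 6.2]
width: 0.0174
gripper_force: 60.0
M tool [-0.948  0.244 -0.012] F [-0.43  3.13  6.23] pos [0.463 0.141 0.056] w 0.0174 t 21.7167
t: 22.47
eef_pos: [0.4605, 0.139, 0.1933]
M tool [ 0.044 -0.051 -0.001] F [-0.25  0.4  -5.45] pos [0.46  0.139 0.193] w 0.0177 t 22.4667
t: 23.3
M tool [ 0.041 -0.136 -0.03 ] F [-0.24  0.82 -4.85] pos [0.588 0.109 0.196] w 0.0173 t 23.3
t: 24.13
M tool [ 0.033 -0.053  0.061] F [-0.26 -0.4  -4.56] pos [0.462 0.14  0.195] w 0.0174 t 24.1333
```

Scaled: -0.16 m is -0.2133.

```bash

python3 nudge.py '[{"jaw":0,"trans":[-0.2133,0,0]},{"jaw":0,"trans":[-0.2133,0,0]},{"jaw":0,"trans":[-0.2133,0,0]},{"jaw":0,"trans":[-0.2133,0,0]},{"jaw":0,"trans":[-0.2133,0,0]},{"jaw":0,"trans":[-0.2133,0,0]},{"jaw":0,"trans":[-0.2133,0,0]},{"jaw":0,"trans":[-0.2133,0,0]},{"jaw":0,"trans":[-0.2133,0,0]},{"jaw":0,"trans":[-0.2133,0,0]},{"jaw":0,"trans":[-0.2133,0,0]}]'|head -1; python3 m.py
python3 nudge.py '[{"jaw":0,"trans":[0.2133,0,0]},{"jaw":0,"trans":[0.2133,0,0]},{"jaw":0,"trans":[0.2133,0,0]},{"jaw":0,"trans":[0.2133,0,0]},{"jaw":0,"trans":[0.2133,0,0]},{"jaw":0,"trans":[0.2133,0,0]},{"jaw":0,"trans":[0.2133,0,0]},{"jaw":0,"trans":[0.2133,0,0]},{"jaw":0,"trans":[0.2133,0,0]},{"jaw":0,"trans":[0.2133,0,0]},{"jaw":0,"trans":[0.2133,0,0]}]'|head -1; python3 m.py
```

```text
t: 25.05
M tool [ 0.05  -0.037  0.019] F [-0.29 -0.89 -4.16] pos [0.617 0.101 0.196] w 0.0173 t 25.05
t: 25.97
M tool [ 0.019 -0.076 -0.037] F [ 0.26 -0.21 -3.53] pos [0.462 0.14  0.195] w 0.0177 t 25.9667
```

B's readings scatter by about ±0.04 with no consistent sign, so it looks quiet and C should be the rattler. Before packing B I'll lower it near its old pose to check for slip in the grip.

Scaled: 0.132 m is 0.176, 0.04 m is 0.0533.

```bash
python3 nudge.py '[{"jaw":0,"trans":[0,0,0.0533]},{"jaw":0,"trans":[0,0,0.1067]},{"jaw":0,"trans":[0,0,0.16]},{"jaw":0,"trans":[0,0,0.176]},{"jaw":0,"trans":[0,0,0.176]},{"jaw":0,"trans":[0,0,0.176]}]'|head -2; python3 m.py; cat > seal.py <<'E'
from h import *
i=arm.grab_frame("scene")[:,:,::-1].copy(); s0=cv2.imread('pics/scene0.png')
def f(s,u0,u1,v0,v1):
    h=cv2.cvtColor(s,cv2.COLOR_BGR2HSV).astype(int); m=(h[...,0]>18)&(h[...,0]<33)&(h[...,1]>110); k=np.zeros(m.shape,bool); k[v0:v1,u0:u1]=1
    n,l,st,c=cv2.connectedComponentsWithStats((m&k).astype(np.uint8)); j=1+np.argmax(st[1:,4]); return c[j].round(2),st[j]
b=(318,345,150,178)
print(f(s0,*b),f(i,*b))
a,c=f(s0,*b)[0],f(i,*b)[0]; print('shift at z=.034',(cast("scene",[c],.034)-cast("scene",[a],.034))*1000)
E
python3 seal.py
```

```text
t: 26.47
eef_pos: [0.4623, 0.1397, 0.0632]
M tool [-0.07  -0.103  0.047] F [-0.34  0.47 -3.19] pos [0.462 0.14  0.063] w 0.0174 t 26.4667
(array([332.67, 163.29]), array([329, 159,   9,  10,  55], dtype=int32)) (array([331.41, 162.1 ]), array([327, 158,  10,   9,  58], dtype=int32))
shift at z=.034 [[-5.08609624  0.04952753]]
```

No meaningful slip: a 7 mm lift explains the apparent shift. B sits about 2 mm behind the tool. Now into cell a.

Scaled: -0.09 m is -0.12, -0.03 m is -0.04.

```bash
python3 nudge.py '[{"jaw":0,"trans":[0,0,-0.04]},{"jaw":0,"trans":[0,0,-0.0933]},{"jaw":0,"trans":[0,0,-0.12]},{"jaw":0,"trans":[0,0,-0.12]}]'|head -2; python3 - <<'E'
from h import *
off(.490,-.2175,.13,.03)
E
```

```text
t: 26.85
eef_pos: [0.4658, 0.1422, 0.1609]
shift [-0.1105 -0.3433  0.0287] turn -0.275 at [0.4658 0.1422 0.1609] [3.132 0.009 2.896] 26.85
```

Scaled: -0.343 m is -0.4573, -0.11 m is -0.1467, -0.275 rad is -0.0438.

```bash
python3 nudge.py '[{"jaw":0,"trans":[-0.1467,-0.4573,0.0267],"spin":-0.0438},{"jaw":0,"trans":[-0.1467,-0.4573,0.0267],"spin":-0.0438},{"jaw":0,"trans":[-0.1467,-0.4573,0.0267],"spin":-0.0438},{"jaw":0,"trans":[-0.1467,-0.4573,0.0267],"spin":-0.0438},{"jaw":0,"trans":[-0.1467,-0.4573,0.0267],"spin":-0.0438},{"jaw":0,"trans":[-0.1467,-0.4573,0.0267],"spin":-0.0438},{"jaw":0,"trans":[-0.1467,-0.4573,0.0267],"spin":-0.0438},{"jaw":0,"trans":[-0.1467,-0.4573,0.0267],"spin":-0.0438},{"jaw":0,"trans":[-0.1467,-0.4573,0.0267],"spin":-0.0438},{"jaw":0,"trans":[-0.1467,-0.4573,0.0267],"spin":-0.0438},{"jaw":0,"trans":[-0.1467,-0.4573,0.0267],"spin":-0.0438},{"jaw":0,"trans":[-0.1467,-0.4573,0.0267],"spin":-0.0438},{"jaw":0,"trans":[-0.1467,-0.4573,0.0267],"spin":-0.0438}]'|head -2; python3 m.py; python3 - <<'E'
from h import *
off(.490,-.2175,.11,.03)
E
```

```text
t: 27.93
eef_pos: [0.4853, -0.2189, 0.1342]
M tool [ 0.026 -0.026  0.046] F [-1.12  0.5  -5.05] pos [ 0.485 -0.219  0.134] w 0.0176 t 27.9333
shift [-0.0048  0.0013  0.0242] turn -0.001 at [ 0.4853 -0.2189  0.1342] [ 3.142e+00  1.000e-03 -3.112e+00] 27.9333
```

Next I'll adjust xy and descend to TCP z≈0.089, which puts the case bottom about 7 mm below the rim.

Scaled: 0.045 m is 0.06, 0.04 m is 0.0533.

```bash
python3 nudge.py '[{"jaw":0,"trans":[-0.0067,0.0013,0]},{"jaw":0,"trans":[-0.0067,0.0013,0.0133]},{"jaw":0,"trans":[-0.0067,0.0013,0.0267]},{"jaw":0,"trans":[-0.0067,0.0013,0.0373]},{"jaw":0,"trans":[-0.0067,0.0013,0.0453]},{"jaw":0,"trans":[-0.0067,0.0013,0.0533]},{"jaw":0,"trans":[-0.0067,0.0013,0.06]},{"jaw":0,"trans":[-0.0067,0.0013,0.06]},{"jaw":0,"trans":[-0.0067,0.0013,0.06]}]'|head -3; python3 m.py
```

```text
t: 28.68
eef_pos: [0.4898, -0.2185, 0.0883]
ee_rot: [-3.142, -0.001, -3.113]
M tool [ 0.055 -0.073 -0.031] F [ 0.25  0.46 -4.75] pos [ 0.49  -0.218  0.088] w 0.0171 t 28.6833
```

Free so far, with the bottom at about 0.032, below the rim. I'll continue to the floor.

Scaled: 0.018 m is 0.024, 0.012 m is 0.016.

```bash
python3 nudge.py '[{"jaw":0,"trans":[0,0,0.008]},{"jaw":0,"trans":[0,0,0.016]},{"jaw":0,"trans":[0,0,0.024]},{"jaw":0,"trans":[0,0,0.024]},{"jaw":0,"trans":[0,0,0.024]}]'|head -3; python3 m.py
```

```text
t: 29.1
eef_pos: [0.49, -0.2184, 0.0701]
ee_rot: [3.142, -0.0, -3.113]
M tool [ 0.057 -0.039 -0.024] F [-0.06 -0.16 -5.17] pos [ 0.49  -0.218  0.07 ] w 0.0176 t 29.1
```

Scaled: -0.09 m is -0.12, 0.007 m is 0.0093.

```bash
python3 nudge.py '[{"jaw":0,"trans":[0,0,0.0053]},{"jaw":0,"trans":[0,0,0.0093]},{"jaw":0,"trans":[0,0,0.0093]},{"jaw":0.04,"trans":[0,0,0.0093]},{"jaw":0.04,"trans":[0,0,0.0093]},{"jaw":0.04,"trans":[0,0,0.0093]},{"jaw":0.04,"trans":[0,0,0.0093]},{"jaw":0.04,"trans":[0,0,0.0093]},{"jaw":0.04,"trans":[0,0,-0.0667]},{"jaw":0.04,"trans":[0,0,-0.12]},{"jaw":0.04,"trans":[0,0,-0.12]},{"jaw":0.04,"trans":[0,0,-0.12]}]'|head -3; python3 - <<'E'
from h import *
off(.4925,.2375,.15,-.246)
E
```

```text
t: 30.1
eef_pos: [0.4928, -0.219, 0.1656]
ee_rot: [-3.14, 0.008, -3.112]
shift [-0.0131  0.4563  0.0148] turn 0.276 at [ 0.4928 -0.219   0.1656] [-3.14   0.008 -3.112] 30.1
```

Scaled: 0.456 m is 0.608, -0.015 m is -0.02, 0.276 rad is 0.0439.

```bash
python3 nudge.py '[{"jaw":0.04,"trans":[-0.02,0.608,0.0133],"spin":0.0439},{"jaw":0.04,"trans":[-0.02,0.608,0.0133],"spin":0.0439},{"jaw":0.04,"trans":[-0.02,0.608,0.0133],"spin":0.0439},{"jaw":0.04,"trans":[-0.02,0.608,0.0133],"spin":0.0439},{"jaw":0.04,"trans":[-0.02,0.608,0.0133],"spin":0.0439},{"jaw":0.04,"trans":[-0.02,0.608,0.0133],"spin":0.0439},{"jaw":0.04,"trans":[-0.02,0.608,0.0133],"spin":0.0439},{"jaw":0.04,"trans":[-0.02,0.608,0.0133],"spin":0.0439},{"jaw":0.04,"trans":[-0.02,0.608,0.0133],"spin":0.0439},{"jaw":0.04,"trans":[-0.02,0.608,0.0133],"spin":0.0439},{"jaw":0.04,"trans":[-0.02,0.608,0.0133],"spin":0.0439},{"jaw":0.04,"trans":[-0.02,0.608,0.0133],"spin":0.0439},{"jaw":0.04,"trans":[-0.02,0.608,0.0133],"spin":0.0439},{"jaw":0.04,"trans":[-0.02,0.608,0.0133],"spin":0.0439},{"jaw":0.04,"trans":[-0.02,0.608,0.0133],"spin":0.0439}]'|head -2; python3 chk.py; python3 - <<'E'
from h import *
off(.4925,.2375,.054,-.246)
E
```

```text
t: 31.35
eef_pos: [0.4916, 0.2372, 0.1503]
[array([ 488.3, -283.6,  137.1,   60.2,    2.1]), array([ 487.6, -215.8,  136.6,   60.6,    1.6])] [array([ 488. , -281.6,   72.7,   22.6,    2. ]), array([ 487.8, -215.7,   72.4,   20. ,    1.5])]
shift [-0.0006  0.0008  0.0965] turn -0.002 at [0.4917 0.2369 0.1505] [-3.141 -0.     2.894] 31.4
```

Both cases lie flat and square in their cells: (0.488, -0.284) and (0.488, -0.216). Now grip and shake C.

Scaled: 0.096 m is 0.128, 0.07 m is 0.0933.

```bash
python3 nudge.py '[{"jaw":0.04,"trans":[0,0.0013,0.0533]},{"jaw":0.04,"trans":[0,0.0013,0.0933]},{"jaw":0.04,"trans":[0,0.0013,0.128]},{"jaw":0.04,"trans":[0,0.0013,0.128]},{"jaw":0.04,"trans":[0,0.0013,0.128]},{"jaw":0,"trans":[0,0.0013,0.128]},{"jaw":0,"trans":[0,0.0013,0.128]},{"jaw":0,"trans":[0,0.0013,0.128]},{"jaw":0,"trans":[0,0.0013,0.128]},{"jaw":0,"trans":[0,0.0013,0.128]},{"jaw":0,"trans":[0,0.0013,0.128]},{"jaw":0,"trans":[0,0.0013,0.128]},{"jaw":0,"trans":[0,0.0013,0.128]},{"jaw":0,"trans":[0,0.0013,0.128]},{"jaw":0,"trans":[0,0.0013,0.128]},{"jaw":0,"trans":[0,0.0013,0.128]}]' 60; 
python3 nudge.py '[{"jaw":0,"trans":[0,0,-0.0133]},{"jaw":0,"trans":[0,0,-0.0533]},{"jaw":0,"trans":[0,0,-0.1067]},{"jaw":0,"trans":[0,0,-0.16]},{"jaw":0,"trans":[0,0,-0.2]},{"jaw":0,"trans":[0,0,-0.2]},{"jaw":0,"trans":[0,0,-0.2]},{"jaw":0,"trans":[0,0,-0.2]},{"jaw":0,"trans":[0,0,-0.2]}]'|head -2; python3 m.py
python3 nudge.py '[{"jaw":0,"trans":[-0.1733,0,0]},{"jaw":0,"trans":[-0.1733,0,0]},{"jaw":0,"trans":[-0.1733,0,0]},{"jaw":0,"trans":[-0.1733,0,0]},{"jaw":0,"trans":[-0.1733,0,0]},{"jaw":0,"trans":[-0.1733,0,0]},{"jaw":0,"trans":[-0.1733,0,0]},{"jaw":0,"trans":[-0.1733,0,0]},{"jaw":0,"trans":[-0.1733,0,0]},{"jaw":0,"trans":[-0.1733,0,0]}]'|head -1; python3 m.py
python3 nudge.py '[{"jaw":0,"trans":[0.1733,0,0]},{"jaw":0,"trans":[0.1733,0,0]},{"jaw":0,"trans":[0.1733,0,0]},{"jaw":0,"trans":[0.1733,0,0]},{"jaw":0,"trans":[0.1733,0,0]},{"jaw":0,"trans":[0.1733,0,0]},{"jaw":0,"trans":[0.1733,0,0]},{"jaw":0,"trans":[0.1733,0,0]},{"jaw":0,"trans":[0.1733,0,0]},{"jaw":0,"trans":[0.1733,0,0]}]'|head -1; python3 m.py
python3 nudge.py '[{"jaw":0,"trans":[-0.1733,0,0]},{"jaw":0,"trans":[-0.1733,0,0]},{"jaw":0,"trans":[-0.1733,0,0]},{"jaw":0,"trans":[-0.1733,0,0]},{"jaw":0,"trans":[-0.1733,0,0]},{"jaw":0,"trans":[-0.1733,0,0]},{"jaw":0,"trans":[-0.1733,0,0]},{"jaw":0,"trans":[-0.1733,0,0]},{"jaw":0,"trans":[-0.1733,0,0]},{"jaw":0,"trans":[-0.1733,0,0]}]'|head -1; python3 m.py
```

```text
t: 32.73
eef_pos: [0.493, 0.2399, 0.0558]
ee_rot: [3.139, 0.002, 2.895]
force: [-0.8, 2.4, 6.4]
width: 0.0174
gripper_force: 60.0
t: 33.48
eef_pos: [0.4908, 0.2379, 0.2026]
M tool [-0.006 -0.099 -0.039] F [-0.12 -0.65 -3.32] pos [0.491 0.238 0.203] w 0.0173 t 33.4833
t: 34.32
M tool [ 0.052  0.02  -0.005] F [ 0.19 -0.47 -5.32] pos [0.618 0.207 0.205] w 0.0175 t 34.3167
t: 35.15
M tool [ 0.02  -0.117 -0.018] F [-0.37 -1.05 -3.49] pos [0.493 0.239 0.204] w 0.0173 t 35.15
t: 35.98
M tool [ 0.012  0.039 -0.026] F [-0.92 -0.16 -4.85] pos [0.618 0.207 0.205] w 0.0177 t 35.9833
```

C rattles: the moment alternates at +0.02, -0.12 and +0.04, a swing of about 0.15 N m in step with the strokes. I'll hold it over the mat.

```bash
python3 - <<'E'
from h import *
off(.6926,.0138,.21,-.246)
E
```

```text
shift [-0.1199 -0.1696 -0.0049] turn -0.0 at [0.6176 0.2075 0.2051] [3.141 0.    2.895] 35.9833
```

Scaled: -0.17 m is -0.2267, -0.166 m is -0.2213.

```bash
python3 nudge.py '[{"jaw":0,"trans":[-0.0267,-0.04,-0.0067]},{"jaw":0,"trans":[-0.0533,-0.08,-0.0067]},{"jaw":0,"trans":[-0.08,-0.12,-0.0067]},{"jaw":0,"trans":[-0.1067,-0.16,-0.0067]},{"jaw":0,"trans":[-0.1333,-0.2,-0.0067]},{"jaw":0,"trans":[-0.1533,-0.2213,-0.0067]},{"jaw":0,"trans":[-0.16,-0.2267,-0.0067]},{"jaw":0,"trans":[-0.16,-0.2267,-0.0067]},{"jaw":0,"trans":[-0.16,-0.2267,-0.0067]},{"jaw":0,"trans":[-0.16,-0.2267,-0.0067]},{"jaw":0,"trans":[-0.16,-0.2267,-0.0067]},{"jaw":0,"trans":[-0.16,-0.2267,-0.0067]},{"jaw":0,"trans":[-0.16,-0.2267,-0.0067]},{"jaw":0,"trans":[-0.16,-0.2267,-0.0067]}]'; python3 m.py; python3 - <<'E'
from h import *
# seal height check of the held case and box contents
i=arm.grab_frame("scene")[:,:,::-1].copy(); h=cv2.cvtColor(i,cv2.COLOR_BGR2HSV).astype(int)
p=arm.camera_params("scene"); T=np.linalg.inv(p['T'])
K=np.array([[p['fx'],0,p['cx']],[0,p['fy'],p['cy']],[0,0,1]])
s=arm.get_state()['eef_pos']; P=np.array([s+[.07*.97,-.07*.244,-.056+.034]]); uv=cv2.projectPoints(P,cv2.Rodrigues(T[:3,:3])[0],T[:3,3],K,p['D'])[0].ravel()
m=((h[...,0]>18)&(h[...,0]<33)&(h[...,1]>110)).astype(np.uint8); n,l,st,c=cv2.connectedComponentsWithStats(m)
print('expected seal',uv,[ (c[k].round(1),st[k][4]) for k in range(1,n) if np.hypot(*(c[k]-uv))<25 and st[k][4]>20])
E
python3 chk.py
```

```text
t: 37.15
eef_pos: [0.6928, 0.0134, 0.2097]
ee_rot: [3.142, 0.0, 2.895]
force: [0.0, 0.4, -4.1]
width: 0.0174
gripper_force: 60.0
M tool [ 0.049 -0.045  0.017] F [ 0.02  0.38 -4.1 ] pos [0.693 0.013 0.21 ] w 0.0174 t 37.15
expected seal [363.87687967 220.5545749 ] [(array([364.1, 220.9]), np.int32(81))]
[array([ 488.1, -283.5,  137.2,   60.9,    1.7]), array([ 487.3, -216. ,  135.7,   61.8,    2.2])] [array([ 489.1, -282.4,   70.2,   20.5,    1.3]), array([ 488.7, -215.5,   70. ,   19.4,    1.5])]
```

Case C sits level in the hand: its seal is within half a pixel of where it should be. It is still, over the mat, and both quiet cases are in the box, so I'm handing in.

```bash
python3 -c "
from station import arm
print(arm.job_done())"
```

```text
the job is handed in; nothing more can be done
None
```

I handed the job in at about 37 s: the case furthest from the stock box rattles and is held level and still about 15 cm above the mat. The other two shook quiet and measure flat and square in the two cells, though the first jammed on the rim and needed a push with the closed fingers before it dropped in. No verdict was printed.

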